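Press the new heel lift home on the pointed shoe

TASK

Three shoes stand sole up on posts on the cobbler's bench, each with a new rubber heel lift standing a little proud on its pins. With the fingertips gently press the heel lift of the long shoe with the pointed toe down until it sits flush on its heel, then withdraw clear of everything. Leave the other two shoes and their lifts untouched, do not pull or lift anything, and leave the tools and small things on the bench where they are.

Things in the scene. Friction and masses are not known exactly. Their poses are not given: they have to be found in the camera images.
- pointed: The shoe to work on: black, long (300 mm) and slim (94 mm), its toe tapering to a point. Mounted sole up on a steel post with a round foot 110 mm across, standing fixed to the bench; toe pointing away from the robot. Tan sole face 155 mm above the bench; the heel rises 28 mm above it to 183 mm. Origin on the bench under the middle of the heel; x towards the toe, z up. 
- pointed_lift_top (a point): On the pointed shoe, the centre of the upper face of this heel lift: a flat dark rubber heel-shaped piece 66 mm long (along the shoe), 60 mm wide, 7 mm thick, round at the back, lying level on the top of the heel and standing 6 to 10 mm proud of it on three thin brass pins. Its rubber gives about 1 mm per 8 N under a finger and springs back. 190 mm above the bench when flush.
- pointed_lift (a joint): How far the pointed shoe's lift stands proud of its heel, in m: 0 is flush on the heel (hard stop), larger is up. It slides straight up and down with about 5 N of friction, stays where it is left, has no spring, and could be pulled up to 0.020.
- boot: Leave alone: black ankle boot, 285 mm long, 108 mm wide with a broad round toe. Mounted sole up on a steel post with a round foot 110 mm across, standing fixed to the bench; toe pointing away from the robot. Sole face at 155 mm, heel top at 177 mm. Origin on the bench under the middle of the heel; x towards the toe, z up. 
- boot_lift_top (a point): Leave alone: on the boot, the centre of the upper face of this heel lift: a flat dark rubber heel-shaped piece 70 mm long (along the shoe), 66 mm wide, 7 mm thick, round at the back, lying level on the top of the heel and standing 6 to 10 mm proud of it on three thin brass pins. Its rubber gives about 1 mm per 8 N under a finger and springs back. 
- child: Leave alone: small black child's shoe, 195 mm long, 76 mm wide with a round toe. Mounted sole up on a steel post with a round foot 110 mm across, standing fixed to the bench; toe pointing away from the robot. Sole face at 155 mm, heel top at 171 mm. Origin on the bench under the middle of the heel; x towards the toe, z up. 
- child_lift_top (a point): Leave alone: on the child's shoe, the centre of the upper face of this heel lift: a flat dark rubber heel-shaped piece 52 mm long (along the shoe), 50 mm wide, 7 mm thick, round at the back, lying level on the top of the heel and standing 6 to 10 mm proud of it on three thin brass pins. Its rubber gives about 1 mm per 8 N under a finger and springs back. 
- tin: Leave alone: closed flat tin, 72 mm across, 26 mm high. Origin under its centre.
- spool: Leave alone: wooden thread spool, 42 mm across, 45 mm high. Origin under its centre.
- jar: Leave alone: amber jar with a black cap, 50 mm across, 70 mm high. Origin under its centre.
- wax: Leave alone: block of wax, 55 x 35 x 25 mm. Origin under its centre.
- hammer: Leave alone: hammer 260 mm long, lying flat to the left of the shoes. Origin under the middle of its length, handle to -x.
- awl: Leave alone: wooden-handled awl 150 mm long, lying beyond the shoes. Origin under the middle of its length, handle to -x.
- brush: Leave alone: brush 170 mm long, lying beyond the shoes. Origin under the middle of its length, handle to -x.

How it is judged:
By the outcome, as a careful person would: the job done as asked, in the order asked, and still so for the second after the job is handed in, with the robot touching nothing.
It also fails if it takes over 32 s, if anything falls off the work surface, if the arm or the gripper's body presses on something with over 40 N, if the wrist force passes 120 N, or if a joint passes its speed limit or range.

ROBOT

A 7-joint arm with a two-finger parallel gripper is mounted at the origin on the work surface. World frame = base frame: x ahead of the robot, y to its left, z up, the work surface at z = 0. Lengths are in m, angles in rad, forces in N, time in s.
With the tool pointing down it reaches from about 0.35 to 0.9 m from the base axis. Payload 8.1 kg.
Tool frame: the origin (TCP) lies on the centre line of the jaws, within the pads' length; the fingertips stand 11 mm ahead of it and the grasp point (between the pads) lies 8 mm behind it (arm.nose_length is the distance from the TCP to the fingertips, in m); z points along the fingers, y is the line along which they close (so a half turn about z gives the same grasp; the last joint's range is limited). The gripper opens to 92 mm and grips with 3 to 60 N. Pads are 19 mm wide; open, the fingers measure 130 mm over their backs; the gripper's body (75 mm by 190 mm) begins 47 mm behind the grasp point.
Start: joints at [1.152, 0.434, 0.025, 1.573, -0.012, 1.134, -0.075], TCP at [0.194, -0.594, 0.238] pointing down, gripper open.
Joint ranges: [-2.62, 2.62], [-0.44, 2.09], [-1.27, 1.32], [0.08, 2.57], [-1.32, 4.46], [0.12, 2], [-2.74, 2.74]. Speed limits (rad/s): [2.22, 2.22, 3.01, 3.01, 3.14, 3.14, 3.14].

INTERFACE

Orientations are given as a rotation vector (axis times angle).
In Python, from cell import arm gives the robot as it stands.
- The arm moves only by the tool jog_arm, never from a script. Its argument "moves" is a list of rows, each a list of 4 numbers: the shift along the tool's x, y, z in m, then the turn about the tool's z in rad. In form: [[tx, ty, tz, spin], ...]. A call has 1 to 20 rows; each row is the pose to reach, as a shift and turn from the pose commanded when the call began, along the tool's axes at that moment; what a row does not reach only later rows make up. A row lasts 1/8 s, in which the tool goes at most 62.5 mm and 10.7 degrees, less where a joint would pass 70% of its speed; a pose out of reach is approached as far as the arm can. A call with a gripper value outside its range is refused whole. "hand" is the finger opening in m, from 0 to 0.0918, set as the call begins (left out, the last holds). The fingers move at their own pace and stop on an object; "newtons" is the grip in N (left out, the last holds). Time passes only in rows, so rows that repeat a pose let the fingers close. It gives the time, the measured TCP pose, the force, the opening and the grip force at its end, in the units of the state.
- arm.observe(): the state, without advancing time (a new reading comes with each control period).
- arm.get_image(name): name is "scene" or "top"; returns a dict with "color" (480x640x3 uint8, red, green, blue), "z_map" (480x640 float32, m along the optical axis (not along the pixel's ray), 0 where there is no reading), "fx", "fy", "cx", "cy" (pixels), "rvec" (rotation vector, rad) and "tvec" (3), from world to camera coordinates, as OpenCV has them. Camera axes: x right, y down, z forward; pixel columns grow to the right and rows downward; lengths in m; the calibration is good to about 2 mm. A picture is of the moment at which its call begins.
- arm.sign_off(): hands the job in; it is judged then, once.
The state is a dict: "clock": time; "joints": joint angles; "dq": joint speeds; "joint_efforts": joint torques, N m; "position": TCP position; "ee_rot": TCP orientation; "force": force on the tool from outside, world axes, zero at the start; "ft_torque": the same for the moment, N m; "width": opening from 0.0 (shut) to 1.0 (fully open); "gripper_force": force on a finger pad.
Only numpy, scipy, OpenCV 4.12 (cv2) and the standard library are available. Lean on these libraries where they do the work, as an engineer would, in place of code of your own. Each camera call takes 0.05 s, during which the arm holds its last target. There are 200 camera calls.

## Working session

There is one attempt and no reset: what is moved stays moved. The work goes in short steps, Python scripts to look and compute and a tool call to move; the robot and the scene stay as the last step left them, time stands still between calls to the robot, and variables do not carry over. Pictures are saved under pics/ and viewed, at most 10 in all, crops included, and the job is handed in when it is done.

Besides the shell and the picture viewer there is one more tool, called as name([rows], argument=value, ...), one row to a line, values as JSON. jog_arm: Moves the arm, as the interface text tells. Its arguments: {"type":"object","properties":{"moves":{"type":"array"},"hand":{"type":"number"},"newtons":{"type":"number"}},"required":["moves"]}

```bash
mkdir -p pics; cat > h.py <<'E'
from cell import arm
import numpy as np, cv2
def pts(im):
    R=cv2.Rodrigues(np.array(im["rvec"],float))[0]; t=np.array(im["tvec"],float).ravel()
    v,u=np.mgrid[:480,:640]; z=im["z_map"].astype(float)
    P=np.stack([(u-im["cx"])/im["fx"]*z,(v-im["cy"])/im["fy"]*z,z],-1)
    W=(P-t)@R
    W[z==0]=np.nan
    return W
E
python3 - <<'E'
from h import *
for n in("scene","top"):
    im=arm.get_image(n); cv2.imwrite(f"pics/{n}1.png",im["color"][:,:,::-1]); np.savez(f"{n}1.npz",W=pts(im),c=im["color"])
    R=cv2.Rodrigues(np.array(im["rvec"],float))[0]; print(n,-R.T@np.array(im["tvec"]).ravel(),R[2])
s=arm.observe(); print(s["clock"],s["position"],s["ee_rot"],s["force"],s["width"],arm.nose_length)
E
```

```text
scene [1.51312555 0.42105274 0.78010558] [-0.7773974  -0.30665046 -0.5491983 ]
top [0.51539692 0.0831682  1.38817523] [ 0.07992068 -0.01080093 -0.99674271]
0.1 [ 0.19387503 -0.59370609  0.23703425] [-3.10118827e+00 -4.93629472e-01  6.37418703e-04] [-0.38066881  0.27900597  0.44003784] 0.9983310799242514 0.011
```

View pics/scene1.png

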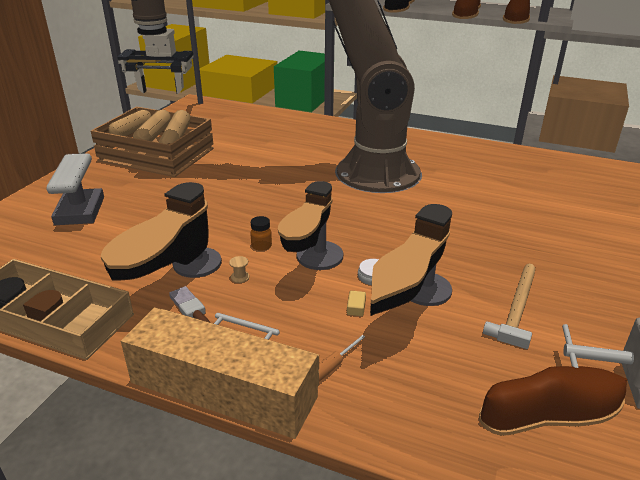

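View pics/top1.png

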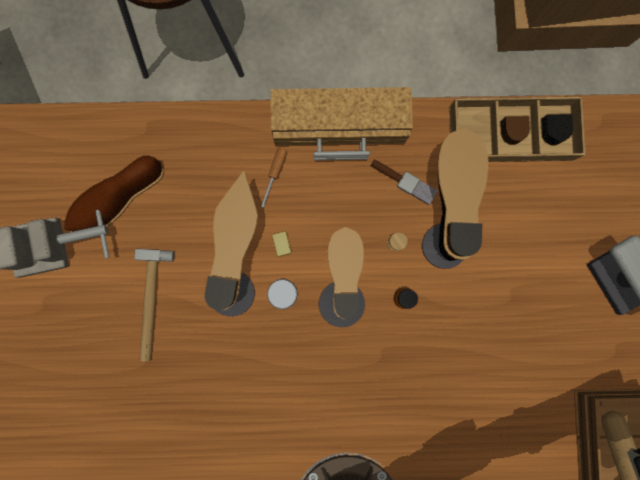

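The pointed shoe is on the left in the top view, with its lift at about (221,292). In the scene view the same lift is at (433,217). The child's shoe is in the middle and the boot on the right. Next I'll measure the lift.

```bash
python3 - <<'E'
from h import *
for n,(u,v) in(("top",(221,292)),("scene",(433,217))):
    d=np.load(n+"1.npz");W=d["W"];c=d["c"].astype(int)
    print(n,W[v,u],c[v,u])
    m=np.zeros((480,640),bool);m[v-40:v+40,u-40:u+40]=1
    m&=(W[...,2]>.191)&(W[...,2]<.21)
    P=W[m];print(len(P),np.median(P,0),P.min(0),P.max(0))
    r=cv2.minAreaRect((P[:,:2]*1000).astype(np.float32));print(r)
    print(np.percentile(P[:,2],[5,25,50,75,95]))
d=np.load("top1.npz");W=d["W"];m=(W[...,2]>.14)&(W[...,2]<.17);m[:,300:]=0;m[:, :180]=0;m[:150]=0;m[320:]=0
P=W[m];print("sole",len(P),P[P[:,0].argmax()],P.mean(0))
# tallest points near everything
print("max z",np.nanmax(W[150:330,100:500,2]))
E
```

```text
top [0.50706216 0.25738234 0.19864984] [68 66 60]
850 [0.50715466 0.26199335 0.19623623] [0.47257295 0.22753457 0.19100939] [0.54017589 0.29245596 0.2029127 ]
((504.1029357910156, 262.2033386230469), (60.742889404296875, 65.26707458496094), 79.96353149414062)
[0.19271344 0.19477151 0.19623623 0.19787735 0.19990585]
scene [0.52603747 0.26384891 0.19563686] [63 59 55]
552 [0.51410625 0.26490929 0.1962784 ] [0.47051042 0.22993014 0.19103089] [0.54491222 0.29556984 0.19938126]
((507.18621826171875, 264.63446044921875), (61.605072021484375, 69.85026550292969), 78.70348358154297)
[0.19265802 0.19532268 0.1962784  0.19718157 0.19838355]
sole 3354 [0.76510936 0.21305092 0.1538484 ] [0.63705624 0.23760658 0.15473728]
max z 0.2029126985216191
```

Both views agree. The lift centre is at about (0.506, 0.263), its top is at z of about 0.197, it measures 61 x 66 mm and it is yawed about -10°. I'll raise the tool, close the fingers and travel above everything.

jog_arm([
  [0.0,0.0,-0.06,0],
  [0.05,-0.03,-0.06,0],
  [0.1,-0.06,-0.06,0],
  [0.15,-0.09,-0.06,0],
  [0.2,-0.12,-0.06,0],
  [0.25,-0.15,-0.06,0],
  [0.3,-0.18,-0.06,0],
  [0.335,-0.2,-0.06,0],
  [0.36,-0.25,-0.06,0],
  [0.385,-0.3,-0.06,0],
  [0.41,-0.35,-0.06,0],
  [0.435,-0.4,-0.06,0],
  [0.46,-0.45,-0.06,0],
  [0.475,-0.47,-0.06,0],
  [0.475,-0.47,-0.06,0],
], hand=0, newtons=20)

```text
clock: 1.98
position: [0.4997, 0.0024, 0.2974]
ee_rot: [-3.101, -0.5, 0.001]
force: [-0.8, -0.5, 0.1]
width: 0.004
gripper_force: 0.0
```

jog_arm([
  [0.018,-0.05,0,0],
  [0.036,-0.1,0,0],
  [0.054,-0.15,0,0],
  [0.072,-0.2,0,0],
  [0.088,-0.245,0,0],
  [0.088,-0.245,0.03,0],
  [0.088,-0.245,0.06,0],
  [0.088,-0.245,0.06,0],
  [0.088,-0.245,0.06,0],
])

```text
clock: 3.1
position: [0.508, 0.2597, 0.2387]
ee_rot: [-3.103, -0.492, -0.001]
force: [-0.6, 0.3, -0.1]
width: 0.004
gripper_force: 0.0
```

```bash
python3 - <<'E'
from h import *
im=arm.get_image("scene"); c=im["color"][110:290,320:560,::-1]
cv2.imwrite("pics/s2.png",cv2.resize(c,None,fx=3,fy=3))
s=arm.observe();print(s["position"],s["force"],s["joints"])
E
```

```text
[0.50810086 0.26010981 0.23907423] [-0.52175577  0.40350955  0.51869521] [-0.23037365  0.38852449 -0.45980688  1.67842651  0.18867533  1.116961
 -1.99942011]
```

View pics/s2.png

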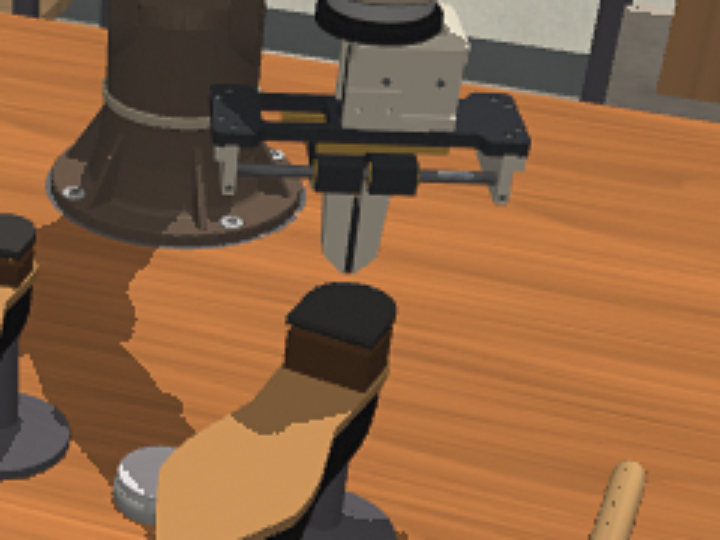

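The closed fingertips, at about (350,270) in the crop, stand centred above the lift at (342,305). I'll descend slowly.

jog_arm([
  [0,0,0.01,0],
  [0,0,0.02,0],
  [0,0,0.025,0],
  [0,0,0.027,0],
  [0,0,0.029,0],
  [0,0,0.031,0],
  [0,0,0.031,0],
  [0,0,0.031,0],
])

```text
clock: 4.15
position: [0.5074, 0.2605, 0.207]
ee_rot: [-3.102, -0.494, -0.001]
force: [-0.8, -1.3, 2.7]
width: 0.006
gripper_force: 1.5
```

jog_arm([
  [0,0,0.001,0],
  [0,0,0.002,0],
  [0,0,0.003,0],
  [0,0,0.004,0],
  [0,0,0.004,0],
  [0,0,0.004,0],
])

```text
clock: 4.9
position: [0.5074, 0.2604, 0.2027]
ee_rot: [-3.102, -0.494, -0.0]
force: [-0.3, 0.7, 4.4]
width: 0.002
gripper_force: 1.9
```

jog_arm([
  [0,0,0.0005,0],
  [0,0,0.001,0],
  [0,0,0.0015,0],
  [0,0,0.002,0],
  [0,0,0.002,0],
])

```text
clock: 5.52
position: [0.5073, 0.2605, 0.2008]
ee_rot: [-3.102, -0.494, -0.0]
force: [0.8, 0.7, 4.8]
width: 0.002
gripper_force: 2.4
```

jog_arm([
  [0,0,0.0005,0],
  [0,0,0.001,0],
  [0,0,0.0015,0],
  [0,0,0.0015,0],
])

```text
clock: 6.02
position: [0.5074, 0.2605, 0.1999]
ee_rot: [-3.102, -0.494, -0.001]
force: [-0.7, -0.8, 11.8]
width: 0.004
gripper_force: 5.4
```

jog_arm([
  [0,0,0.0005,0],
  [0,0,0.001,0],
  [0,0,0.001,0],
  [0,0,0.001,0],
])

```text
clock: 6.52
position: [0.5074, 0.2605, 0.1993]
ee_rot: [-3.103, -0.494, -0.002]
force: [-2.9, -1.5, 14.2]
width: 0.003
gripper_force: 7.4
```

The force rose well above the 5 N friction at the expected flush height, so this is the hard stop. Withdrawing.

jog_arm([
  [0,0,-0.002,0],
  [0,0,-0.006,0],
  [0,0,-0.015,0],
  [0,0,-0.04,0],
  [0,0,-0.08,0],
  [0,0,-0.12,0],
  [-0.03,0.05,-0.13,0],
  [-0.06,0.1,-0.13,0],
  [-0.09,0.15,-0.13,0],
  [-0.12,0.17,-0.13,0],
  [-0.12,0.17,-0.13,0],
  [-0.12,0.17,-0.13,0],
])

```text
clock: 8.02
position: [0.4462, 0.0621, 0.3285]
ee_rot: [-3.102, -0.494, -0.001]
force: [0.0, 1.4, -0.1]
width: 0.007
gripper_force: 0.0
```

```bash
python3 - <<'E'
from h import *
im=arm.get_image("scene"); W=pts(im); c=im["color"][180:320,360:520,::-1]
cv2.imwrite("pics/s3.png",cv2.resize(c,None,fx=4,fy=4,interpolation=cv2.INTER_CUBIC))
for w in (W,np.load("scene1.npz")["W"]):
    print(np.nanmedian(w[210:224,424:442,2]))
s=arm.observe();print(s["clock"],s["position"],s["force"])
E
```

```text
0.19002709952630512
0.19596475511830624
8.075 [0.44626624 0.06250646 0.32836242] [-0.61692578  0.16278767 -0.14332625]
```

View pics/s3.png

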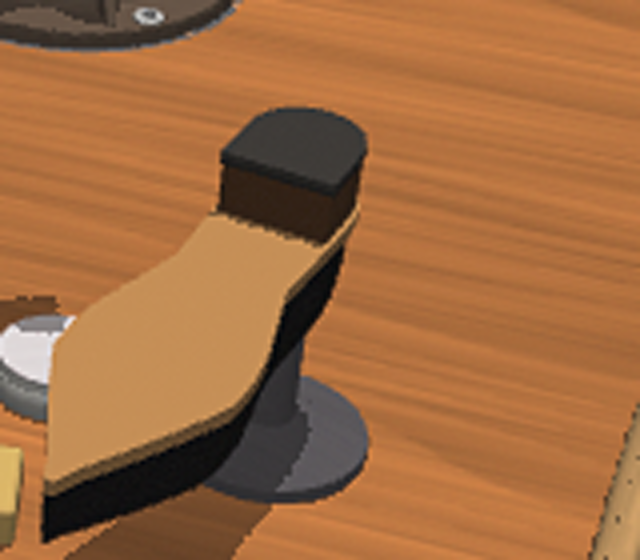

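The lift, at about (295,150) in the crop, now sits flush with no gap above the heel. Its measured top is 0.190, as expected, and the arm is clear.

```bash
python3 -c "
from cell import arm
print(arm.sign_off())"
```

```text
the job is handed in; nothing more can be done
None
```

The pointed shoe's heel lift is pressed flush (measured top 190 mm, 14 N at the last reading), the arm is withdrawn clear, nothing else was touched, and the job was handed in at about 8 s.

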